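Wipe the metal offcuts from under the extractor nozzle

TASK

Take the scraper block from its rest, reach in under the dust-extractor nozzle with it and wipe all four metal offcuts off the cutting plate into the catch tray, moving the offcuts with the scraper and not with the fingers. Then stand the scraper upright in its rest again and let go. Do not touch the nozzle, and leave the small round-based casting on the plate, the glue bottle and the swab jar where they are.

Things in the scene. Friction and masses are not known exactly. Their poses are not given: they have to be found in the camera images.
- plate: fixed raised cutting plate, dark green top, 220 (x) x 300 (y) mm, flat and rimless, top 40 mm and underside 30 mm above the desk, on feet. Origin on the desk under its centre; x points away from the robot, y along its long side. The offcuts lie wholly within 35 mm in x of the line x = 34 mm and within 100 mm in y of the centre
- nozzle: fixed white nozzle bar over the plate, on a post behind it, 40 (x) x 220 (y) x 60 mm, underside 155 mm, top 215 mm above the desk, yawed as the plate. Origin on the desk under the middle of its front lip (facing the robot, about 20 mm beyond the plate's centre); bar from x = 0 to 40, y = -110 to 110 mm. An upright gripper hits it; one leaning 30 to 45 degrees, wrist toward the robot, does not
- tray: fixed, shallow aluminium catch tray, 200 (x) x 120 (y) x 28 mm tall, walls 3 mm, tucked under one end of the plate (the +y or the -y end, it varies) so that about 100 mm of its width stands out beyond the plate's edge. Origin under its centre, on the desk
- rest: fixed low grey holder for the scraper at the other end of the plate, 126 (x) x 42 (y) mm outside; a shallow pocket 120 x 36 mm, floor 20 mm and rim 28 mm above the desk. Origin on the desk under its centre; x runs along the pocket
- scraper: loose scraper block, 110 to 230 g, standing upright in the rest, 100 mm along the rest's x. Black blade block 100 (x) x 24 (y) x 38 mm tall, rubber underside; amid its top an upright wooden handle 24 (x) x 18 (y) mm, from 38 to 90 mm height, to be pinched across its 18 mm at about 70 mm. Flat sides: the gripper may lean in the x-z plane. Origin at the centre of its underside, z up
- chip0: loose bright metal offcut, chunky, 18 x 10 with an 8 x 5 stub on one side, in mm, seen from above and 10 mm tall; origin at its middle (5 mm above the plate); lies flat on the plate with any yaw
- chip1: loose bright metal offcut, chunky, 16 x 12, in mm, seen from above and 10 mm tall; origin at its middle (5 mm above the plate); lies flat on the plate with any yaw
- chip2: loose bright metal offcut, chunky, 20 x 9 with an 8 x 5.5 stub on one side, in mm, seen from above and 10 mm tall; origin at its middle (5 mm above the plate); lies flat on the plate with any yaw
- chip3: loose bright metal offcut, chunky, 14 x 14, in mm, seen from above and 10 mm tall; origin at its middle (5 mm above the plate); lies flat on the plate with any yaw
- casting: bystander: small finished metal casting, round base 32 mm in diameter, 30 mm tall, standing loose on the front strip (robot side) of the plate, about 78 mm from the plate's centre line; origin under its base
- glue: bystander: small glue bottle with a blue cap, 34 mm in diameter, 75 mm tall, standing on the desk; origin under its base
- swabs: bystander: jar with white lid, 70 mm in diameter, 85 mm tall, standing on the desk; origin under its base
Things that resemble listed ones, but are neither listed nor needed, are in the scene too. Leave any black, green or red look-alike of the tray alone.

How it is judged:
By the outcome, as a careful person would: the job done as asked, in the order asked, and still so for the second after the job is handed in, with the robot touching nothing.
It also fails if it takes over 61 s, if anything falls off the work surface, if the arm or the gripper's body presses on something with over 40 N, if the wrist force passes 120 N, or if a joint passes its speed limit or range.

ROBOT

A 6-joint arm with a two-finger parallel gripper is mounted at the origin on the work surface. World frame = base frame: x ahead of the robot, y to its left, z up, the work surface at z = 0. Lengths are in m, angles in rad, forces in N, time in s.
With the tool pointing down it reaches from about 0.3 to 0.875 m from the base axis. Payload 4.2 kg.
Tool frame: the origin (TCP) lies midway between the tips of the shut fingers; the grasp point (between the pads) lies 19 mm behind it; x points along the fingers, z is the direction in which the jaws open and shut, and the axes are right-handed (so a half turn about x gives the same grasp; the last joint's range is limited). The gripper opens to 85 mm and grips with 20 to 120 N. Pads are 22 mm wide; open, the fingers measure 114 mm over their backs; the gripper's body (76 mm by 85 mm) begins 54 mm behind the grasp point. The pads swing forward as they close: fully open they stand 13 mm farther back than shut.
Start: joints at [1.121, 0.32, 1.565, -0, 1.257, -0.02], TCP at [0.24, 0.523, 0.231] pointing down, gripper open.
Joint ranges: [-3.11, 3.11], [-0.84, 2.01], [0.21, 2.61], [-1.34, 4.49], [0.05, 2.63], [-2.56, 2.56]. Speed limits (rad/s): [2.57, 2.57, 3.14, 3.14, 3.14, 3.14].

INTERFACE

Orientations are given as a 3x3 rotation matrix whose columns are the frame's x, y, z axes.
In Python, from rig import manip gives the robot as it stands.
- The arm moves only by the tool carry_out, never from a script. Its argument "steps" is a list of rows, each a list of 3 entries, a list of its own where there are three numbers: the shift along the tool's x, y, z in mm, then the turn, a rotation vector about the tool's x, y, z in rad, then the opening in per cent of the stroke, from 0 (shut) to 100 (fully open). A call has 1 to 5 rows; each row is the pose to reach, as a shift and turn from the pose commanded when the call began, along the tool's axes at that moment; what a row does not reach only later rows make up. A row lasts 1/8 s, in which the tool goes at most 62.5 mm and 10.7 degrees, less where a joint would pass 70% of its speed; a pose out of reach is approached as far as the arm can. A call with a gripper value outside its range is refused whole. The fingers move at their own pace and stop on an object; the grip force is fixed at half the most. Time passes only in rows, so rows that repeat a pose let the fingers close. It gives the time, the measured TCP pose, the force and the opening at its end, in the units of the state.
- manip.state(): the state, without advancing time (a new reading comes with each control period).
- manip.camera(name): name is "scene" or "top" or "wrist"; returns a dict with "color" (384x512x3 uint8, red, green, blue), "z_map" (384x512 float32, m along the optical axis (not along the pixel's ray), 0 where there is no reading), "fx", "fy", "cx", "cy" (pixels), "rvec" (rotation vector, rad) and "tvec" (3), from world to camera coordinates, as OpenCV has them. Camera axes: x right, y down, z forward; pixel columns grow to the right and rows downward; lengths in m; the calibration is good to about 2 mm. A picture is of the moment at which its call begins.
- manip.finish_job(): hands the job in, once; it reports no verdict.
The state is a dict: "clock": time; "joints": joint angles; "dq": joint speeds; "effort": joint torques, N m; "tcp_pos": TCP position; "tcp_rot": TCP orientation; "contact_force": force on the tool from outside, world axes, zero at the start; "torque": the same for the moment, N m; "grip_width": finger opening in m.
Only numpy, scipy, OpenCV 4.12 (cv2) and the standard library are available. Lean on these libraries where they do the work, as an engineer would, in place of code of your own. Each camera call takes 0.05 s, during which the arm holds its last target. There are 200 camera calls.

## Working session

There is one attempt and no reset: what is moved stays moved. The work goes in short steps, Python scripts to look and compute and a tool call to move; the robot and the scene stay as the last step left them, time stands still between calls to the robot, and variables do not carry over. Pictures are saved under pics/ and viewed, about 8 in all and at most 12, crops included, and the job is handed in when it is done.

Besides the shell and the picture viewer there is one more tool, called after "Request:" as name(argument=value, ...), one argument or row to a line, values as JSON. carry_out: Moves the arm, as the interface text tells. Its arguments: {"type":"object","properties":{"steps":{"type":"array"}},"required":["steps"]}

```bash
mkdir -p pics; ls; python3 - <<'E'
from rig import manip
import cv2,numpy as np
s=manip.state();print({k:np.round(v,3).tolist() for k,v in s.items()})
for n in("scene","top"):
    c=manip.camera(n);np.savez(f"{n}0.npz",**c)
    cv2.imwrite(f"pics/{n}0.png",cv2.cvtColor(c["color"],cv2.COLOR_RGB2BGR))
    print(n,c["fx"],c["cx"],c["cy"],c["rvec"],c["tvec"])
E
```

```text
pics
{'clock': 0.0, 'joints': [1.121, 0.32, 1.566, -0.0, 1.257, -0.02], 'dq': [0.002, -0.0, 0.0, -0.0, 0.001, -0.0], 'effort': [-0.003, -41.552, -23.416, -0.0, 0.008, 0.0], 'tcp_pos': [0.239, 0.522, 0.23], 'tcp_rot': [[-0.001, -0.909, 0.417], [-0.002, 0.417, 0.909], [-1.0, 0.0, -0.002]], 'contact_force': [0.836, 0.188, -1.216], 'torque': [-0.005, -0.035, 0.008], 'grip_width': 0.085}
scene 364.04871155923996 255.28785714291973 190.65288425294636 [ 1.94821189  1.43043408 -0.64526146] [-0.14490762 -0.26100072  1.50829273]
top 369.1945546607518 261.1563214758777 194.18850273703566 [ 2.12676668 -2.13764216  0.18793518] [0.03652014 0.47207788 0.95045382]
```

View pics/scene0.png

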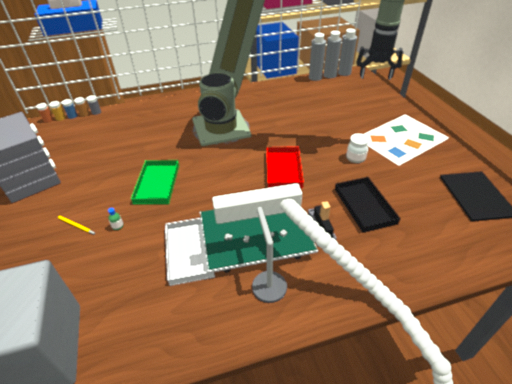

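View pics/top0.png

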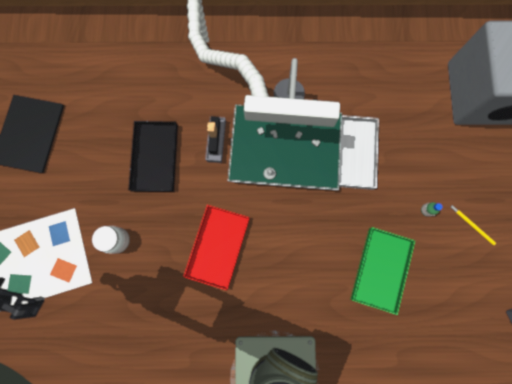

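Top view: plate at columns 230–341, rows 105–190. The tray is on its right (the −y end) and the rest with the scraper at about (214,140) on its left (+y). There are four bright chips at about (261,130), (274,133), (299,135) and (316,142), the casting at (270,173), and the nozzle bar across rows 97–124.

```bash
cat > h.py <<'E'
import numpy as np,cv2
from scipy.spatial.transform import Rotation as R
def load(n): return dict(np.load(n))
def ray(c,uv,z):
    uv=np.atleast_2d(uv).astype(float);M=R.from_rotvec(c["rvec"]).as_matrix()
    d=np.c_[(uv[:,0]-c["cx"])/c["fx"],(uv[:,1]-c["cy"])/c["fy"],np.ones(len(uv))]@M
    o=-M.T@c["tvec"];return o+d*((z-o[2])/d[:,2])[:,None]
def cloud(c):
    h,w=c["z_map"].shape;u,v=np.meshgrid(np.arange(w),np.arange(h));z=c["z_map"]
    M=R.from_rotvec(c["rvec"]).as_matrix()
    P=np.stack([(u-c["cx"])/c["fx"]*z,(v-c["cy"])/c["fy"]*z,z],-1);return (P-c["tvec"])@M
def blobs(m,lo=5):
    n,l,s,ce=cv2.connectedComponentsWithStats(m.astype(np.uint8));return [(s[i,4],ce[i],l==i) for i in range(1,n) if s[i,4]>=lo]
E
python3 - <<'E'
from h import *
np.set_printoptions(precision=4,suppress=True)
c=load("top0.npz");W=cloud(c);im=c["color"].astype(int);hsv=cv2.cvtColor(c["color"],cv2.COLOR_RGB2HSV)
Z=W[...,2];box=np.zeros(Z.shape,bool);box[90:200,195:390]=1
# plate: by height
pm=box&(abs(Z-.04)<.006)&(hsv[...,0]>60)&(hsv[...,0]<95)&(hsv[...,1]>90)
P=W[pm];print("plate z",np.median(P[:,2]),pm.sum())
ys,xs=np.where(pm);Q=ray(c,np.c_[xs,ys],.04)[:,:2]
r=cv2.minAreaRect(Q.astype(np.float32)*1000);print("plate rect",r,cv2.boxPoints(r))
nm=box&(Z>.2)&(Z<.23);ys,xs=np.where(nm);Q=ray(c,np.c_[xs,ys],.215)[:,:2]
nm2=[b for b in blobs(nm,200)]
for a,ce,m in nm2:
    ys,xs=np.where(m);Q=ray(c,np.c_[xs,ys],.215)[:,:2];r=cv2.minAreaRect(Q.astype(np.float32)*1000);print("nozzle",a,r,cv2.boxPoints(r))
g=im.min(-1)
for a,ce,m in blobs(box&(g>110)&(Z<.08)&(Z>.03),4): print("bright",a,ce,ray(c,ce,.05)[0],np.median(Z[m]))
# scraper/rest
sub=np.zeros_like(box);sub[110:168,200:229]=1
for lo,hi,zz,nme in((.1,.125,.11,"handle"),(.05,.065,.058,"blade"),(.018,.034,.028,"rest")):
    m=sub&(Z>lo)&(Z<hi)
    for a,ce,mm in blobs(m,6):
        ys,xs=np.where(mm);Q=ray(c,np.c_[xs,ys],zz)[:,:2];r=cv2.minAreaRect(Q.astype(np.float32)*1000);print(nme,a,ce,r,np.median(Z[mm]))
sub[:]=0;sub[110:195,338:384]=1
m=sub&(Z>.02)&(Z<.034)&(g>90);ys,xs=np.where(m);Q=ray(c,np.c_[xs,ys],.028)[:,:2];r=cv2.minAreaRect(Q.astype(np.float32)*1000);print("tray",r)
cv2.imwrite("pics/crop.png",cv2.resize(cv2.cvtColor(c["color"][90:200,195:390],cv2.COLOR_RGB2BGR),None,fx=4,fy=4,interpolation=cv2.INTER_CUBIC))
E
```

```text
plate z 0.03964175955661547 5935
plate rect ((606.135986328125, -33.79164123535156), (291.47381591796875, 207.64120483398438), 84.21940612792969) [[ 488.1648 -168.3307]
 [ 694.7501 -189.2442]
 [ 724.1072  100.7474]
 [ 517.5219  121.6609]]
nozzle 1774 ((650.9920654296875, -37.505126953125), (218.74256896972656, 60.84846878051758), 85.05094146728516) [[ 611.2458 -143.8439]
 [ 671.8674 -149.0934]
 [ 690.7383   68.8337]
 [ 630.1168   74.0831]]
bright 6 [235.  110.5] [0.7063 0.1053 0.05  ] 0.03777847215333083
bright 9 [341.1111 119.1111] [ 0.6799 -0.1876  0.05  ] 0.03799679048117118
bright 7 [234. 121.] [0.6757 0.1079 0.05  ] 0.036360739226912166
bright 4 [378.  123.5] [ 0.6668 -0.2887  0.05  ] 0.03026012311338116
bright 10 [340.5 127. ] [ 0.6571 -0.185   0.05  ] 0.03927278682113436
bright 31 [260.129  130.2903] [0.6486 0.036  0.05  ] 0.0482769249977749
bright 6 [233.  130.5] [0.6484 0.1104 0.05  ] 0.03672188068344159
bright 4 [298.5 134.5] [ 0.6361 -0.069   0.05  ] 0.048852013057013775
bright 22 [339.5909 146.2273] [ 0.6022 -0.1802  0.05  ] 0.03880703326202907
bright 36 [315.6111 142.138
[... 919 characters left out ...]
6 [311.     186.5625] [ 0.4907 -0.0991  0.05  ] 0.03864082172336345
bright 19 [324.2632 187.5263] [ 0.4879 -0.1344  0.05  ] 0.03848925261872249
handle 66 [211.0606 127.3182] ((635.2161254882812, 162.61827087402344), (24.633514404296875, 15.480101585388184), 0.955927312374115) 0.10929833679734006
blade 232 [213.8017 135.3664] ((637.14404296875, 162.3745880126953), (24.484407424926758, 100.06387329101562), 85.86949920654297) 0.0574340936547791
rest 277 [217.4621 143.9386] ((632.0984497070312, 160.8850555419922), (43.243324279785156, 126.3714599609375), 85.03085327148438) 0.022348015293836534
tray ((594.4423828125, -238.3339080810547), (102.5517807006836, 201.41671752929688), 85.14529418945312)
```

View pics/crop.png

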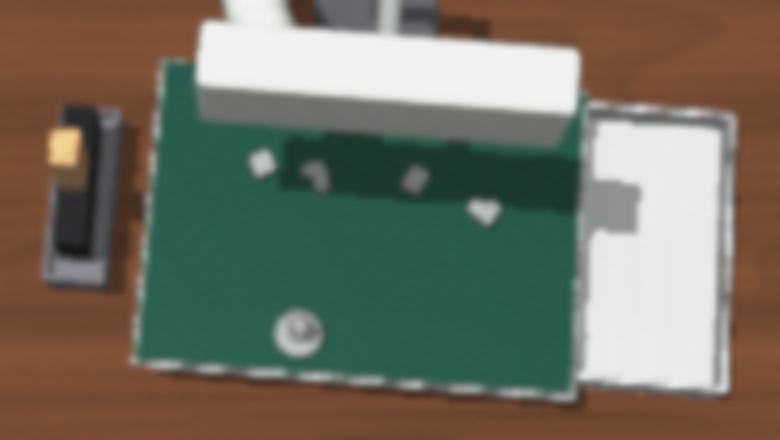

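```bash
python3 - <<'E'
from h import *
np.set_printoptions(precision=4,suppress=True)
c=load("top0.npz");W=cloud(c);Z=W[...,2]
yaw=np.deg2rad(-4.95);ex=np.array([np.cos(yaw),np.sin(yaw)]);ey=np.array([-ex[1],ex[0]])
F=np.stack([W[...,:2]@ex,W[...,:2]@ey],-1)  # rotated frame
M=R.from_rotvec(c["rvec"]).as_matrix();print("cam",-M.T@c["tvec"])
box=np.zeros(Z.shape,bool);box[85:200,195:390]=1
def ext(m,n):
    q=F[m];print(n,m.sum(),np.percentile(q,[0,1,5,50,95,99,100],axis=0).T.round(4))
ext(box&(Z>.205)&(Z<.225),"nozzle top")
pl=box&(abs(Z-.04)<.004);ext(pl,"plate")
sub=np.zeros_like(box);sub[110:168,200:229]=1
ext(sub&(Z>.05)&(Z<.065),"blade");ext(sub&(Z>.1)&(Z<.12),"handle");ext(sub&(Z>.015)&(Z<.034),"rest")
sub[:]=0;sub[110:195,343:384]=1;ext(sub&(Z>.01)&(Z<.035),"tray vis")
for a,ce,m in blobs(box&(Z>.0445)&(Z<.08),6):
    q=F[m];ys,xs=np.where(m);print("obj",a,ce,"F",(ray(c,ce,.05)[0,:2]@ex).round(4),(ray(c,ce,.05)[0,:2]@ey).round(4),q.min(0),q.max(0),Z[m].max())
# edge-based plate outline: columns' lowest & side border
s=manip=None
E
```

```text
cam [0.3015 0.0373 1.0175]
nozzle top 1642 [[ 0.6263  0.6274  0.6281  0.645   0.6642  0.6666  0.674 ]
 [-0.0913 -0.0886 -0.0798  0.0186  0.1169  0.1258  0.1284]]
plate 6581 [[ 0.4972  0.499   0.5058  0.5856  0.6704  0.7     0.7734]
 [-0.1318 -0.1287 -0.1184  0.0182  0.1563  0.1659  0.2271]]
blade 232 [[0.5713 0.5718 0.5743 0.6065 0.6673 0.6704 0.6732]
 [0.2046 0.2052 0.2058 0.2149 0.2279 0.2287 0.2292]]
handle 66 [[0.6092 0.6092 0.6097 0.6196 0.6307 0.6321 0.6324]
 [0.2086 0.2086 0.209  0.217  0.2248 0.2258 0.2259]]
rest 321 [[0.5541 0.5544 0.5554 0.5945 0.6743 0.6787 0.6812]
 [0.1943 0.1944 0.1947 0.204  0.2355 0.2363 0.2366]]
tray vis 387 [[ 0.5132  0.5134  0.514   0.6305  0.7123  0.7138  0.715 ]
 [-0.2381 -0.2377 -0.2364 -0.2337 -0.1491 -0.1409 -0.1377]]
obj 9 [288.5556  86.7778] F 0.7769 0.0228 [0.7705 0.0211] [0.7758 0.0253] 0.06811111282563609
obj 267 [213.97   135.7678] F 0.6171 0.2164 [0.5713 0.2044] [0.6732 0.2292] 0.07958781100354281
obj 27 [260.2222 131.    ] F 0.6411 0.0914 [0.6338 0.0836] [0.6504 0.098 ] 0.051749885110859276
obj 31 [273.9677 133.7419] F 0.6363 0.0533 [0.6272 0.0445] [0.6442 0.0618] 0.05280138852433272
obj 28 [298.6071 134.6429] F 0.6393 -0.0142 [ 0.6308 -0.0211] [ 0.6481 -0.0071] 0.05280544984141958
obj 30 [315.7    142.3667] F 0.6211 -0.0621 [ 0.6134 -0.0712] [ 0.6272 -0.0518] 0.051872732469072425
obj 88 [269.3409 173.2614] F 0.5247 0.0573 [0.5119 0.042 ] [0.5405 0.0717] 0.06936802580793992
```

```bash
cat >> h.py <<'E'
yaw=np.deg2rad(-4.95);EX=np.array([np.cos(yaw),np.sin(yaw),0]);EY=np.array([-EX[1],EX[0],0]);EZ=np.array([0,0,1.])
def go(fx,fy,z,lean=.75,back=0.,ref=None):
    """shift (tool mm) and turn to put the GRASP point at F(fx,fy),z backed off by back"""
    from rig import manip
    s=manip.state();p,T=(np.array(s["tcp_pos"]),np.array(s["tcp_rot"])) if ref is None else ref
    d=np.sin(lean)*EX-np.cos(lean)*EZ;G=np.c_[d,np.cross(EY,d),EY]
    t=fx*EX+fy*EY+z*EZ+d*(.019-back)
    print("shift",(T.T@(t-p)*1000).round(1),"turn",R.from_matrix(T.T@G).as_rotvec().round(4),"target",t.round(4))
def where():
    from rig import manip
    s=manip.state();p=np.array(s["tcp_pos"]);T=np.array(s["tcp_rot"]);g=p-.019*T[:,0]
    print("t",s["clock"],"grasp F",(g@EX).round(4),(g@EY).round(4),"z",g[2].round(4),"lean",np.arctan2(T[:,0]@EX,-T[2,0]).round(3),"jaw",T[:,2].round(3),"w",s["grip_width"],"f",np.round(s["contact_force"],1),"q",np.round(s["joints"],2))
E
python3 -c "
from h import *
where();go(.621,.217,.09,back=.15)"
```

```text
t 0.1 grasp F 0.1934 0.541 z 0.2496 lean -0.001 jaw [ 0.417  0.909 -0.002] w 0.08532385909886224 f [-0.2  0.1  0.4] q [ 1.12  0.32  1.57 -0.    1.26 -0.02]
shift [  45.  -427.6 -191.2] turn [-0.3264 -0.1303 -0.7428] target [0.5484 0.1703 0.1859]
```

Request:
carry_out(
  steps=[
    [[5,-55,-25],[-0.06,-0.025,-0.14],100],
    [[10,-110,-50],[-0.12,-0.05,-0.28],100],
    [[18,-165,-75],[-0.18,-0.07,-0.42],100],
    [[26,-220,-100],[-0.24,-0.1,-0.56],100],
    [[32,-275,-124],[-0.32,-0.13,-0.72],100],
  ],
)

```text
clock: 0.72
tcp_pos: [0.4337, 0.3002, 0.2006]
tcp_rot: [[0.649, -0.753, 0.107], [-0.062, 0.088, 0.994], [-0.758, -0.652, 0.011]]
contact_force: [1.4, -1.0, 0.4]
grip_width: 0.0855
```

```bash
python3 -c "
from h import *
where();go(.621,.217,.09,back=.15)"
```

```text
t 0.725 grasp F 0.3938 0.3366 z 0.215 lean 0.71 jaw [0.107 0.994 0.011] w 0.08549331938823014 f [ 1.4 -1.   0.4] q [ 0.92  0.15  2.11 -0.98  0.73  0.18]
shift [  93.6  -88.3 -117. ] turn [-0.0229 -0.0059 -0.04  ] target [0.5484 0.1703 0.1859]
```

Request:
carry_out(
  steps=[
    [[30,-30,-40],[0,0,-0.02],100],
    [[60,-60,-78],[-0.01,0,-0.03],100],
    [[90,-85,-112],[-0.015,0,-0.03],100],
    [[90,-85,-112],[-0.015,0,-0.03],100],
    [[90,-85,-112],[-0.015,0,-0.03],100],
  ],
)

```text
clock: 1.35
tcp_pos: [0.5431, 0.1771, 0.1859]
tcp_rot: [[0.668, -0.737, 0.099], [-0.065, 0.075, 0.995], [-0.741, -0.671, 0.002]]
contact_force: [-0.1, -0.6, 0.1]
grip_width: 0.0856
```

```bash
python3 - <<'E'
from h import *
from rig import manip
where();go(.621,.217,.09)
c=manip.camera("wrist");np.savez("w1.npz",**c)
cv2.imwrite("pics/w1.png",cv2.cvtColor(c["color"],cv2.COLOR_RGB2BGR))
E
```

```text
t 1.35 grasp F 0.513 0.2234 z 0.2 lean 0.736 jaw [0.099 0.995 0.002] w 0.08562115301037548 f [-0.1 -0.6  0.1] q [ 0.51  0.16  2.16 -1.16  0.43  0.03]
shift [154.   -6.5  -5.1] turn [-0.0108 -0.0071 -0.014 ] target [0.6503 0.1615 0.0761]
```

View pics/w1.png

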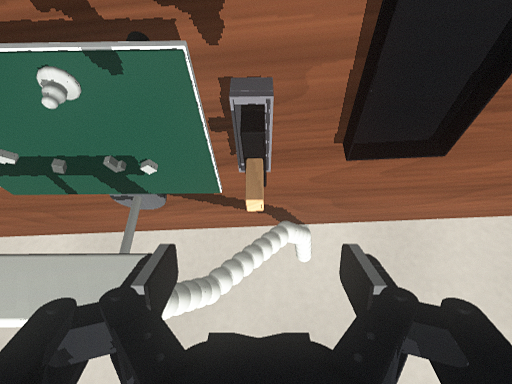

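Wrist view: the handle top is at (255,207), midway between the open fingers, and square to them. The scraper stands in the rest. q5 is getting small, so before going on I'll fit a quick kinematic model and check wrist-singularity margins along the sweep.

```bash
cat > kin.py <<'E'
from h import *
from scipy.optimize import least_squares
D=[([1.121,.32,1.566,0,1.257,-.02],[.24,.523,.231]),([.92,.15,2.11,-.98,.73,.18],[.4337,.3002,.2006]),([.51,.16,2.16,-1.16,.43,.03],[.5431,.1771,.1859])]
def rot(q): return R.from_euler("z",q[0])*R.from_euler("y",q[1]+q[2])*R.from_euler("z",q[3])*R.from_euler("y",q[4])*R.from_euler("z",q[5])
def fk(q,P):
    r0,h,L1,L2,Lt=P;a=R.from_euler("z",q[0]);b=a*R.from_euler("y",q[1]);c=b*R.from_euler("y",q[2])
    return a.apply([r0,0,h])+b.apply([0,0,L1])+c.apply([0,0,L2])+rot(q).apply([0,0,Lt])
E
python3 - <<'E'
from kin import *
from rig import manip
D.append((manip.state()["joints"],manip.state()["tcp_pos"]))
f=lambda P:np.r_[np.concatenate([fk(q,P)-p for q,p in D])*1000,(P-[0,.35,.4,.4,.25])*2]
s=least_squares(f,[0,.35,.4,.4,.25]);P=s.x;print("P",P.round(4),"res mm",s.fun[:-5].round(1))
T=np.array(manip.state()["tcp_rot"]);print((rot(D[-1][0]).as_matrix()).round(3));print(T.round(3))
np.save("P.npy",P)
# predict along path
C=rot(D[-1][0]).as_matrix().T@T  # flange->tool
def ik(fx,fy,z,lean,q0):
    d=np.sin(lean)*EX-np.cos(lean)*EZ;G=np.c_[d,np.cross(EY,d),EY];t=fx*EX+fy*EY+z*EZ+.019*d
    g=lambda q:np.r_[(fk(q,P)-t)*10,R.from_matrix(G.T@rot(q).as_matrix()@C).as_rotvec()]
    r=least_squares(g,q0);return r.x,r.cost
for lean in(.75,.65,.6,.52):
    q=D[-1][0];print("lean",lean)
    for fy,z in((.217,.09),(.217,.125),(.13,.115),(.05,.11),(0,.11),(-.04,.11),(-.08,.11),(-.14,.11)):
        q,cst=ik(.621,fy,z,lean,q);print(fy,q.round(2),round(cst,5))
E
```

```text
P [0.0156 0.0595 0.6149 0.3859 0.2928] res mm [10.2 -4.8 -0.2  0.9  2.9 -1.2 -1.7 -2.5  0.9  0.5 -1.7  0.5]
[[-0.098 -0.737  0.668]
 [-0.995  0.074 -0.064]
 [-0.002 -0.671 -0.741]]
[[ 0.668 -0.737  0.098]
 [-0.064  0.074  0.995]
 [-0.741 -0.671  0.002]]
lean 0.75
0.217 [ 0.38  0.44  2.13 -1.95  0.33  0.75] 0.0
0.217 [ 0.38  0.39  2.09 -1.66  0.31  0.45] 0.0
0.13 [ 0.2   0.37  2.18 -2.14  0.23  0.8 ] 0.0
0.05 [ 0.03  0.36  2.22 -2.73  0.2   1.25] 0.0
0 [-0.09  0.35  2.22 -3.14  0.19  1.57] 0.0
-0.04 [-0.18  0.35  2.22 -3.47  0.19  1.83] 0.0
-0.08 [-0.27  0.36  2.21 -3.78  0.21  2.06] 0.0
-0.14 [-0.4   0.38  2.18 -4.15  0.25  2.33] 0.0
lean 0.65
0.217 [ 0.36  0.43  2.07 -1.43  0.27  0.22] 0.0
0.217 [ 0.36  0.38  2.02 -1.12  0.29 -0.11] 0.0
0.13 [ 0.19  0.36  2.11 -1.33  0.17 -0.02] 0.0
0.05 [ 0.02  0.35  2.15 -1.64  0.07  0.16] 0.0
0 [-0.09  0.35  2.15 -3.14  0.01  1.57] 0.0
-0.04 [-0.17  0.35  2.15 -4.58  0.05  2.94] 0.0
-0.08 [-0.26  0.36  2.14 -4.75  0.11  3.04] 0.0
-0.14 [-0.38  0.37  2.11 -4.9   0.18  3.09] 0.0
lean 0.6
0.217 [ 0.35  0.43  2.03 -1.12  0.27 -0.1 ] 0.0
0.217 [ 0.35  0.39  1.99 -0.87  0.32 -0.36] 0.0
0.13 [ 0.19  0.36  2.07 -0.89  0.2  -0.46] 0.0
0.05 [ 0.02  0.35  2.11 -0.65  0.1  -0.84] 0.0
0 [-0.09  0.35  2.12 -0.    0.07 -1.57] 0.0
-0.04 [-0.17  0.35  2.12  0.56  0.09 -2.2 ] 0.0
-0.08 [-0.26  0.36  2.1   0.83  0.13 -2.54] 0.0
-0.14 [-0.38  0.37  2.07  0.96  0.2  -2.76] 0.0
lean 0.52
0.217 [ 0.33  0.44  1.98 -0.71  0.32 -0.51] 0.0
0.217 [ 0.33  0.39  1.94 -0.57  0.39 -0.67] 0.0
0.13 [ 0.18  0.37  2.02 -0.48  0.28 -0.88] 0.0
0.05 [ 0.02  0.36  2.06 -0.24  0.22 -1.25] 0.0
0 [-0.09  0.35  2.06  0.    0.21 -1.57] 0.0
-0.04 [-0.17  0.36  2.06  0.19  0.21 -1.83] 0.0
-0.08 [-0.25  0.36  2.05  0.36  0.23 -2.06] 0.0
-0.14 [-0.37  0.38  2.02  0.52  0.28 -2.32] 0.0
```

```bash
cat > kin2.py <<'E'
from kin import *
from rig import manip
s=manip.state();D.append((s["joints"],s["tcp_pos"]));T=np.array(s["tcp_rot"]);C=np.array([[0,0,-1.],[0,1,0],[1,0,0]])
C=np.round(rot(s["joints"]).as_matrix().T@T)
def fk2(q,P):
    return fk(q,P[:5])+(R.from_euler("z",q[0])*R.from_euler("y",q[1]+q[2])).apply([P[5],0,0])
f=lambda P:np.r_[np.concatenate([fk2(q,P)-p for q,p in D])*1000,(P-[0,.15,.5,.4,.28,0])*3]
sol=least_squares(f,[0,.15,.5,.4,.28,0]);P=sol.x
def ik(fx,fy,z,lean,q0,back=0):
    d=np.sin(lean)*EX-np.cos(lean)*EZ;G=np.c_[d,np.cross(EY,d),EY];t=fx*EX+fy*EY+z*EZ+(.019-back)*d
    g=lambda q:np.r_[(fk2(q,P)-t)*10,R.from_matrix(G.T@rot(q).as_matrix()@C).as_rotvec()]
    r=least_squares(g,q0);return r.x,r.cost
E
python3 - <<'E'
from kin2 import *
print("P",P.round(4),"res mm",sol.fun[:-6].round(1))
for lean in(.52,):
    q=D[-1][0];print("lean",lean)
    for x,fy,z,b in((.621,.217,.09,.15),(.621,.217,.09,0),(.61,.217,.125,0),(.61,.13,.115,0),(.61,.05,.11,0),(.61,0,.11,0),(.61,-.04,.11,0),(.61,-.08,.11,0),(.61,-.145,.11,0)):
        q,cst=ik(x,fy,z,lean,q,b);print(fy,q.round(2),round(cst,5))
go(.621,.217,.09,lean=.52,back=.15);go(.621,.217,.09,lean=.52)
E
```

```text
P [-0.0258 -0.1127  0.7413  0.3713  0.2918 -0.0494] res mm [10.1 -4.9  0.  -1.1  1.1 -0.2 -0.8 -1.6  0.3  1.8 -0.6 -0.1]
lean 0.52
0.217 [ 0.4   0.2   1.93 -0.43  0.58 -0.77] 0.0
0.217 [ 0.33  0.38  2.04 -0.73  0.31 -0.49] 0.0
0.217 [ 0.34  0.34  2.   -0.6   0.38 -0.63] 0.0
0.13 [ 0.18  0.32  2.08 -0.51  0.27 -0.84] 0.0
0.05 [ 0.02  0.3   2.12 -0.26  0.2  -1.23] 0.0
0 [-0.09  0.3   2.13  0.    0.19 -1.57] 0.0
-0.04 [-0.17  0.3   2.12  0.21  0.2  -1.85] 0.0
-0.08 [-0.25  0.31  2.11  0.39  0.22 -2.09] 0.0
-0.145 [-0.38  0.33  2.08  0.57  0.27 -2.38] 0.0
shift [  7.4 -34.5  -6.6] turn [-0.0105 -0.0049  0.2162] target [0.5726 0.1682 0.2037]
shift [153.9  -2.3  -6. ] turn [-0.0105 -0.0049  0.2162] target [0.6468 0.1618 0.0735]
```

Request:
carry_out(
  steps=[
    [[2,-16,-3],[-0.005,-0.002,0.11],100],
    [[4,-31,-6],[-0.01,-0.005,0.216],100],
    [[50,-21,-6],[-0.01,-0.005,0.216],100],
    [[90,-12,-6],[-0.01,-0.005,0.216],100],
    [[90,-12,-6],[-0.01,-0.005,0.216],100],
  ],
)

```text
clock: 2.02
tcp_pos: [0.6104, 0.1652, 0.1244]
tcp_rot: [[0.491, -0.867, 0.086], [-0.045, 0.073, 0.996], [-0.87, -0.493, -0.003]]
contact_force: [-0.1, 0.1, -0.9]
grip_width: 0.0851
```

```bash
python3 -c "
from h import *
where();go(.616,.217,.09,lean=.52)"
```

```text
t 2.025 grasp F 0.5845 0.2173 z 0.1409 lean 0.515 jaw [ 0.086  0.996 -0.003] w 0.08509160236309246 f [-0.1  0.1 -0.9] q [ 0.35  0.34  1.97 -0.54  0.42 -0.68]
shift [59.8 -2.4 -0.2] turn [ 0.0016 -0.0021 -0.0049] target [0.6418 0.1622 0.0735]
```

Well aligned; advance the last 60 mm and close.

Request:
carry_out(
  steps=[
    [[30,-1,0],[0,0,0],100],
    [[60,-2,0],[0,0,0],100],
    [[60,-2,0],[0,0,0],100],
    [[60,-2,0],[0,0,0],50],
    [[60,-2,0],[0,0,0],0],
  ],
)

```text
clock: 2.65
tcp_pos: [0.6432, 0.1623, 0.0783]
tcp_rot: [[0.497, -0.863, 0.087], [-0.042, 0.076, 0.996], [-0.866, -0.499, 0.001]]
contact_force: [0.5, 0.4, -0.0]
grip_width: 0.0512
```

Request:
carry_out(
  steps=[
    [[0,0,0],[0,0,0],0],
    [[0,0,0],[0,0,0],0],
    [[0,0,0],[0,0,0],0],
    [[0,0,0],[0,0,0],0],
  ],
)

```text
clock: 3.15
tcp_pos: [0.6434, 0.1617, 0.0772]
tcp_rot: [[0.496, -0.864, 0.088], [-0.043, 0.076, 0.996], [-0.867, -0.498, 0.0]]
contact_force: [-2.9, 0.5, 6.3]
grip_width: 0.0176
```

```bash
python3 - <<'E'
from h import *
from rig import manip
where();go(.616,.217,.125,lean=.52)
c=manip.camera("wrist");np.savez("w2.npz",**c)
cv2.imwrite("pics/w2.png",cv2.cvtColor(c["color"],cv2.COLOR_RGB2BGR))
E
```

```text
t 3.15 grasp F 0.6176 0.2166 z 0.0937 lean 0.522 jaw [0.088 0.996 0.   ] w 0.017555258650453705 f [-2.9  0.5  6.3] q [ 0.32  0.44  1.96 -0.66  0.33 -0.57]
shift [-27.9 -14.2   0.4] turn [-0.0014 -0.0003  0.0015] target [0.6418 0.1622 0.1085]
```

View pics/w2.png

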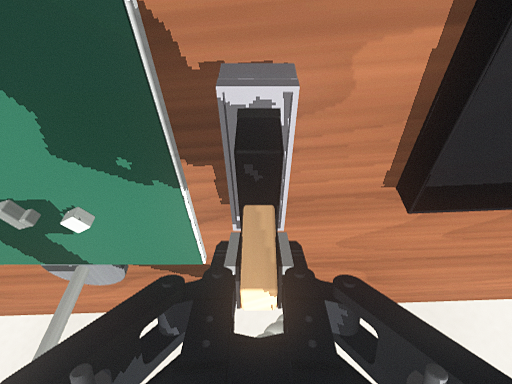

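The pads hold the handle centrally (handle at (258,250), width 17.6 mm). Lift 32 mm, then shift 10 mm towards the robot and over the plate's +y end.

Request:
carry_out(
  steps=[
    [[-9,-5,0],[0,0,0],0],
    [[-18,-10,0],[0,0,0],0],
    [[-28,-16,0],[0,0,0],0],
    [[-33,-7,0],[0,0,0],0],
    [[-33,-7,-15],[0,0,0],0],
  ],
)

```text
clock: 3.82
tcp_pos: [0.63, 0.1475, 0.1074]
tcp_rot: [[0.493, -0.866, 0.086], [-0.044, 0.074, 0.996], [-0.869, -0.495, -0.001]]
contact_force: [-0.4, 0.1, -1.2]
grip_width: 0.0169
```

Request:
carry_out(
  steps=[
    [[0,0,-18],[0,0,0],0],
    [[0,0,-36],[0,0,0],0],
    [[0,0,-54],[0,0,0],0],
    [[0,0,-69],[0,0,0],0],
    [[0,0,-69],[0,0,0],0],
  ],
)

```text
clock: 4.45
tcp_pos: [0.6245, 0.077, 0.1076]
tcp_rot: [[0.493, -0.865, 0.09], [-0.045, 0.078, 0.996], [-0.869, -0.495, -0.001]]
contact_force: [0.5, -0.2, -1.3]
grip_width: 0.0172
```

```bash
python3 - <<'E'
from h import *
from rig import manip
where();go(.607,.13,.114,lean=.522)
c=manip.camera("scene");W=cloud(c);F=W[...,:2]@np.c_[EX,EY][:2];Z=W[...,2]
cv2.imwrite("pics/s3.png",cv2.resize(cv2.cvtColor(c["color"],cv2.COLOR_RGB2BGR)[150:300,150:350],None,fx=4,fy=4,interpolation=cv2.INTER_CUBIC))
E
```

```text
t 4.45 grasp F 0.6061 0.1306 z 0.1241 lean 0.518 jaw [ 0.09   0.996 -0.001] w 0.017153488664652952 f [ 0.5 -0.2 -1.3] q [ 0.17  0.34  2.01 -0.44  0.31 -0.93]
shift [ 9.2  4.2 -0.6] turn [-0.0029 -0.0025 -0.0036] target [0.6254 0.0763 0.0975]
```

View pics/s3.png

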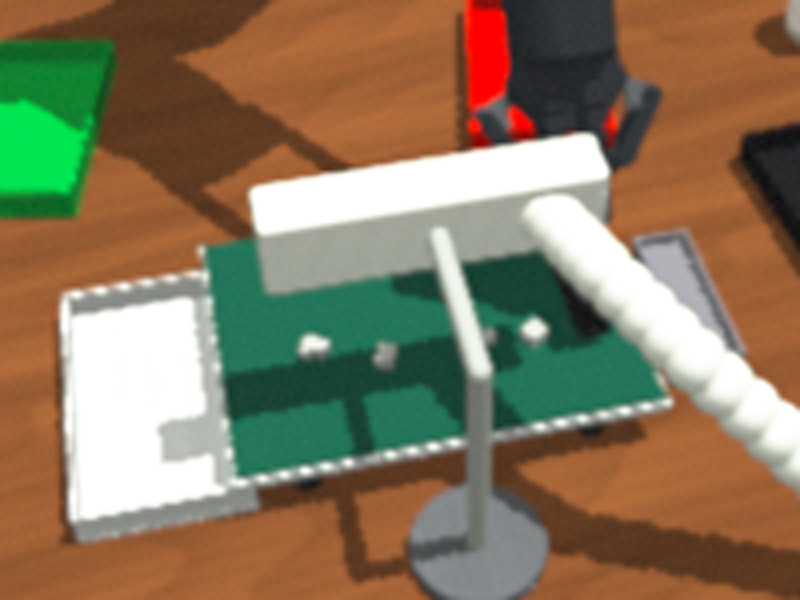

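Scene view: the blade (580,300) hangs over the plate beyond all four chips, the handle clears the nozzle, and the rest is empty. Lowering to contact.

Request:
carry_out(
  steps=[
    [[4,2,0],[0,0,0],0],
    [[7,4,0],[0,0,0],0],
    [[8.5,5,0],[0,0,0],0],
    [[9.5,5.5,0],[0,0,0],0],
    [[9.5,5.5,0],[0,0,0],0],
  ],
)

```text
clock: 5.12
tcp_pos: [0.6255, 0.079, 0.0975]
tcp_rot: [[0.495, -0.864, 0.087], [-0.043, 0.076, 0.996], [-0.868, -0.497, 0.0]]
contact_force: [-0.2, 0.1, -1.2]
grip_width: 0.0171
```

```bash
python3 -c "
from h import *
where()"
```

```text
t 5.125 grasp F 0.6069 0.1327 z 0.114 lean 0.52 jaw [0.087 0.996 0.   ] w 0.017069291342441707 f [-0.2  0.1 -1.2] q [ 0.17  0.36  2.02 -0.48  0.28 -0.88]
```

Request:
carry_out(
  steps=[
    [[0.9,0.5,0],[0,0,0],0],
    [[0.9,0.5,0],[0,0,0],0],
  ],
)

```text
clock: 5.38
tcp_pos: [0.6259, 0.079, 0.0971]
tcp_rot: [[0.497, -0.864, 0.088], [-0.043, 0.076, 0.996], [-0.867, -0.498, 0.0]]
contact_force: [-1.5, 0.4, 1.2]
grip_width: 0.017
```

Request:
carry_out(
  steps=[
    [[0.9,0.5,0],[0,0,0],0],
    [[0.9,0.5,0],[0,0,0],0],
  ],
)

```text
clock: 5.62
tcp_pos: [0.6263, 0.079, 0.0972]
tcp_rot: [[0.498, -0.863, 0.087], [-0.043, 0.076, 0.996], [-0.866, -0.5, 0.001]]
contact_force: [-3.8, 0.2, 7.7]
grip_width: 0.0173
```

Contact at about 8 N. Sweep towards −y.

Request:
carry_out(
  steps=[
    [[0,0,-10],[0,0,0],0],
    [[0,0,-21],[0,0,0],0],
    [[0,0,-33],[0,0,0],0],
    [[0,0,-45],[0,0,0],0],
    [[0,0,-57],[0,0,0],0],
  ],
)

```text
clock: 6.25
tcp_pos: [0.6223, 0.0222, 0.0972]
tcp_rot: [[0.5, -0.862, 0.087], [-0.042, 0.076, 0.996], [-0.865, -0.502, 0.002]]
contact_force: [0.4, 1.9, 4.0]
grip_width: 0.0169
```

```bash
python3 -c "
from h import *
where()"
```

```text
t 6.25 grasp F 0.6086 0.0758 z 0.1137 lean 0.525 jaw [0.087 0.996 0.002] w 0.016864612905335395 f [0.4 1.9 4. ] q [ 0.05  0.35  2.05 -0.3   0.23 -1.15]
```

Request:
carry_out(
  steps=[
    [[0,0,-12],[0,0,0],0],
    [[0,0,-24],[0,0,0],0],
    [[0,0,-36],[0,0,0],0],
    [[0,0,-48],[0,0,0],0],
    [[0,0,-60],[0,0,0],0],
  ],
)

```text
clock: 6.88
tcp_pos: [0.617, -0.0379, 0.0973]
tcp_rot: [[0.5, -0.862, 0.088], [-0.043, 0.076, 0.996], [-0.865, -0.501, 0.001]]
contact_force: [-0.6, 2.6, 4.3]
grip_width: 0.017
```

Request:
carry_out(
  steps=[
    [[0,0,-12],[0,0,0],0],
    [[0,0,-24],[0,0,0],0],
    [[0,0,-36],[0,0,0],0],
    [[0,0,-48],[0,0,0],0],
    [[0,0,-60],[0,0,0],0],
  ],
)

```text
clock: 7.5
tcp_pos: [0.6116, -0.0979, 0.0972]
tcp_rot: [[0.499, -0.862, 0.088], [-0.044, 0.076, 0.996], [-0.866, -0.501, 0.0]]
contact_force: [0.5, 2.7, 4.6]
grip_width: 0.017
```

```bash
python3 - <<'E'
from h import *
from rig import manip
where()
a=[cv2.resize(cv2.cvtColor(manip.camera(n)["color"],cv2.COLOR_RGB2BGR)[k],(400,300),interpolation=cv2.INTER_CUBIC) for n,k in(("scene",np.s_[180:300,140:300]),("wrist",np.s_[:,:]))]
cv2.imwrite("pics/s4.png",np.hstack(a))
E
```

```text
t 7.5 grasp F 0.6082 -0.0448 z 0.1137 lean 0.525 jaw [0.088 0.996 0.   ] w 0.01704501442850651 f [0.5 2.7 4.6] q [-0.21  0.34  2.06  0.27  0.23 -1.94]
```

View pics/s4.png

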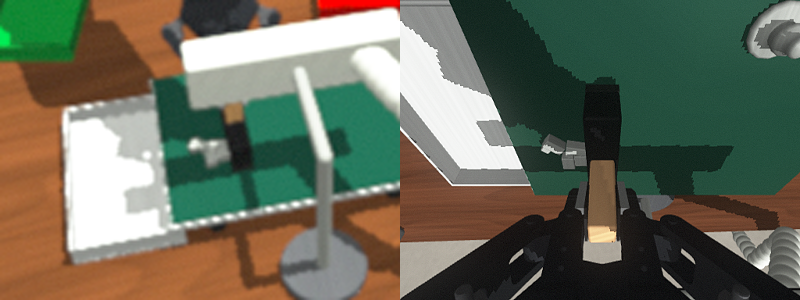

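The chips are bunched just ahead of the blade (scene crop (210,150), wrist crop (565,150)). The casting is undisturbed. Finish the sweep over the edge.

Request:
carry_out(
  steps=[
    [[0,0,-12],[0,0,0],0],
    [[0,0,-24],[0,0,0],0],
    [[0,0,-36],[0,0,0],0],
    [[0,0,-48],[0,0,0],0],
    [[0,0,-60],[0,0,0],0],
  ],
)

```text
clock: 8.22
tcp_pos: [0.6061, -0.1572, 0.0972]
tcp_rot: [[0.498, -0.863, 0.088], [-0.044, 0.076, 0.996], [-0.866, -0.5, 0.0]]
contact_force: [0.7, 3.0, 7.0]
grip_width: 0.0174
```

Request:
carry_out(
  steps=[
    [[0,0,-10],[0,0,0],0],
    [[0,0,-20],[0,0,0],0],
    [[0,0,-29],[0,0,0],0],
    [[0,0,-37],[0,0,0],0],
    [[0,0,-37],[0,0,0],0],
  ],
)

```text
clock: 8.85
tcp_pos: [0.6015, -0.1943, 0.0954]
tcp_rot: [[0.495, -0.864, 0.088], [-0.044, 0.076, 0.996], [-0.868, -0.497, -0.0]]
contact_force: [-0.2, -2.5, -1.8]
grip_width: 0.017
```

```bash
python3 - <<'E'
from h import *
from rig import manip
where()
a=[cv2.resize(cv2.cvtColor(manip.camera(n)["color"],cv2.COLOR_RGB2BGR)[k],(400,300),interpolation=cv2.INTER_CUBIC) for n,k in(("scene",np.s_[180:300,140:300]),("wrist",np.s_[:,:]))]
cv2.imwrite("pics/s5.png",np.hstack(a))
E
```

```text
t 8.85 grasp F 0.6066 -0.1416 z 0.1119 lean 0.52 jaw [ 0.088  0.996 -0.   ] w 0.017044880850411583 f [-0.2 -2.5 -1.8] q [-0.41  0.37  2.02  0.56  0.3  -2.39]
```

View pics/s5.png

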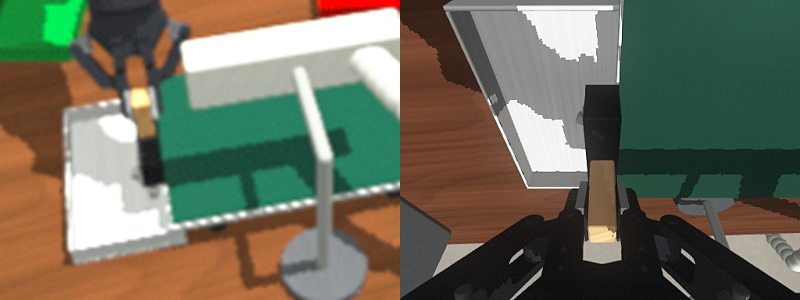

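The plate looks clear, and chips show in the tray at wrist crop (492,100) and by the blade (580,118). Lift, back off, and check.

Request:
carry_out(
  steps=[
    [[-5,-3,0],[0,0,0],0],
    [[-10.5,-6,0],[0,0,0],0],
    [[-10.5,-6,20],[0,0,0],0],
    [[-10.5,-6,45],[0,0,0],0],
    [[-10.5,-6,70],[0,0,0],0],
  ],
)

```text
clock: 9.57
tcp_pos: [0.6074, -0.1234, 0.1078]
tcp_rot: [[0.495, -0.865, 0.088], [-0.043, 0.076, 0.996], [-0.868, -0.497, 0.001]]
contact_force: [0.1, -0.1, -2.1]
grip_width: 0.0167
```

Request:
carry_out(
  steps=[
    [[0,0,25],[0,0,0],0],
    [[0,0,50],[0,0,0],0],
    [[0,0,75],[0,0,0],0],
    [[0,0,90],[0,0,0],0],
    [[0,0,100],[0,0,0],0],
  ],
)

```text
clock: 10.2
tcp_pos: [0.6161, -0.0237, 0.1077]
tcp_rot: [[0.495, -0.865, 0.087], [-0.043, 0.075, 0.996], [-0.868, -0.497, -0.0]]
contact_force: [-0.6, 0.1, -2.2]
grip_width: 0.0173
```

```bash
python3 - <<'E'
from h import *
from rig import manip
where()
a=[]
for n,k in(("scene",np.s_[180:300,140:300]),("top",np.s_[90:210,230:390])):
    c=manip.camera(n);a.append(cv2.resize(cv2.cvtColor(c["color"],cv2.COLOR_RGB2BGR)[k],(400,300),interpolation=cv2.INTER_CUBIC))
    W=cloud(c);F=np.stack([W@EX,W@EY],-1);Z=W[...,2]
    tr=(F[...,0]>.52)&(F[...,0]<.708)&(F[...,1]<-.138)&(F[...,1]>-.232)
    for b in blobs(tr&(Z>.008)&(Z<.024),3): print(n,"tray obj",b[0],b[1].round(0),F[b[2]].mean(0).round(3),Z[b[2]].max().round(3))
cv2.imwrite("pics/s6.png",np.hstack(a))
E
```

```text
t 10.2 grasp F 0.6064 0.0296 z 0.1242 lean 0.52 jaw [ 0.087  0.996 -0.   ] w 0.017305912176300023 f [-0.6  0.1 -2.2] q [-0.05  0.32  2.05 -0.08  0.25 -1.46]
scene tray obj 74 [198. 249.] [ 0.622 -0.15 ] 0.023
top tray obj 4 [343. 144.] [ 0.632 -0.143] 0.024
top tray obj 60 [346. 152.] [ 0.612 -0.154] 0.018
```

View pics/s6.png

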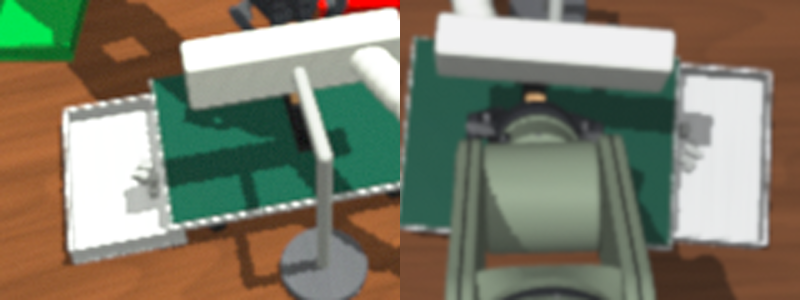

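Chips lie as a cluster in the tray along the plate edge (scene crop (150,175), top crop (690,145)), and the visible plate is clear. Next, carry the scraper back over the rest.

Request:
carry_out(
  steps=[
    [[0,0,25],[0,0,0],0],
    [[0,0,50],[0,0,0],0],
    [[0,0,75],[0,0,0],0],
    [[0,0,100],[0,0,0],0],
    [[0,0,125],[0,0,0],0],
  ],
)

```text
clock: 10.92
tcp_pos: [0.6273, 0.1, 0.1077]
tcp_rot: [[0.495, -0.864, 0.088], [-0.044, 0.077, 0.996], [-0.868, -0.497, -0.0]]
contact_force: [-0.5, -0.1, -2.1]
grip_width: 0.0169
```

Request:
carry_out(
  steps=[
    [[1,-2,25],[0,0,0],0],
    [[3,-5,45],[0,0,0],0],
    [[5,-9,61],[0,0,0],0],
    [[5,-9,61],[0,0,0],0],
    [[5,-9,61],[0,0,0],0],
  ],
)

```text
clock: 11.55
tcp_pos: [0.6426, 0.1589, 0.1075]
tcp_rot: [[0.495, -0.865, 0.088], [-0.044, 0.076, 0.996], [-0.868, -0.497, -0.001]]
contact_force: [-0.9, 0.2, -0.9]
grip_width: 0.017
```

```bash
python3 - <<'E'
from h import *
from rig import manip
where();go(.617,.216,.0945,lean=.522)
c=manip.camera("scene");W=cloud(c);F=np.stack([W@EX,W@EY],-1);Z=W[...,2]
tr=(F[...,0]>.51)&(F[...,0]<.7)&(F[...,1]>-.12)&(F[...,1]<.15)
c=manip.camera("wrist");cv2.imwrite("pics/w7.png",cv2.cvtColor(c["color"],cv2.COLOR_RGB2BGR))
E
```

```text
t 11.55 grasp F 0.617 0.2137 z 0.124 lean 0.52 jaw [ 0.088  0.996 -0.001] w 0.016999881165366174 f [-0.9  0.2 -0.9] q [ 0.32  0.39  1.93 -0.55  0.39 -0.7 ]
shift [25.6 14.6  2.3] turn [-0.0015 -0.0016 -0.0024] target [0.6428 0.1611 0.078 ]
```

View pics/w7.png

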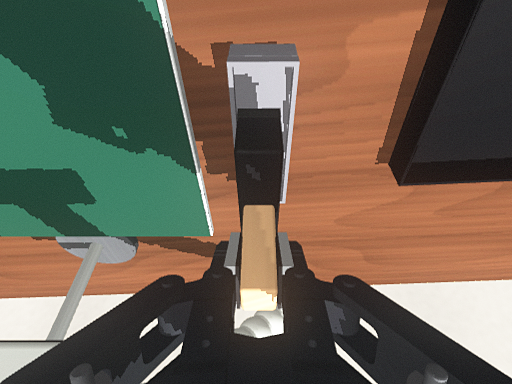

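The blade hangs right over the pocket, about 2 mm toward the plate, which agrees with the numbers. Correct that and lower.

Request:
carry_out(
  steps=[
    [[0,0,2.3],[0,0,0],0],
    [[8,4.5,2.3],[0,0,0],0],
    [[16,9,2.3],[0,0,0],0],
    [[23,13,2.3],[0,0,0],0],
    [[23,13,2.3],[0,0,0],0],
  ],
)

```text
clock: 12.28
tcp_pos: [0.6427, 0.1616, 0.08]
tcp_rot: [[0.494, -0.865, 0.088], [-0.044, 0.076, 0.996], [-0.869, -0.495, -0.001]]
contact_force: [0.2, 0.5, -1.9]
grip_width: 0.0171
```

Request:
carry_out(
  steps=[
    [[1.3,0.8,0],[0,0,0],0],
    [[2.6,1.5,0],[0,0,0],0],
    [[2.6,1.5,0],[0,0,0],0],
  ],
)

```text
clock: 12.65
tcp_pos: [0.6434, 0.1619, 0.0785]
tcp_rot: [[0.496, -0.864, 0.088], [-0.043, 0.076, 0.996], [-0.867, -0.498, 0.0]]
contact_force: [-0.4, 0.2, -1.2]
grip_width: 0.0171
```

```bash
python3 -c "
from h import *
where()"
```

```text
t 12.65 grasp F 0.6176 0.2168 z 0.0949 lean 0.521 jaw [0.088 0.996 0.   ] w 0.01708400708149588 f [-0.4  0.2 -1.2] q [ 0.32  0.44  1.95 -0.66  0.33 -0.58]
```

Request:
carry_out(
  steps=[
    [[0.9,0.5,0],[0,0,0],0],
    [[0.9,0.5,0],[0,0,0],0],
  ],
)

```text
clock: 12.9
tcp_pos: [0.6433, 0.1619, 0.0773]
tcp_rot: [[0.495, -0.864, 0.088], [-0.044, 0.076, 0.996], [-0.868, -0.497, 0.0]]
contact_force: [0.4, -0.0, -1.4]
grip_width: 0.0173
```

Request:
carry_out(
  steps=[
    [[0.7,0.4,0],[0,0,0],0],
    [[0.7,0.4,0],[0,0,0],0],
  ],
)

```text
clock: 13.15
tcp_pos: [0.6436, 0.162, 0.0772]
tcp_rot: [[0.496, -0.864, 0.087], [-0.043, 0.076, 0.996], [-0.867, -0.498, 0.0]]
contact_force: [-2.3, 0.1, 3.6]
grip_width: 0.0173
```

Seated on the pocket floor (z stopped, +3.6 N). Release and retreat along the tool axis.

Request:
carry_out(
  steps=[
    [[0,0,0],[0,0,0],30],
    [[0,0,0],[0,0,0],60],
    [[0,0,0],[0,0,0],100],
    [[0,0,0],[0,0,0],100],
    [[0,0,0],[0,0,0],100],
  ],
)

```text
clock: 13.78
tcp_pos: [0.6434, 0.1619, 0.0765]
tcp_rot: [[0.495, -0.864, 0.088], [-0.044, 0.076, 0.996], [-0.868, -0.497, 0.0]]
contact_force: [-0.3, 0.4, 0.0]
grip_width: 0.0853
```

Request:
carry_out(
  steps=[
    [[-10,0,0],[0,0,0],100],
    [[-40,0,0],[0,0,0],100],
    [[-80,0,0],[0,0,0],100],
    [[-120,0,0],[0,0,0],100],
    [[-160,0,0],[0,0,0],100],
  ],
)

```text
clock: 14.4
tcp_pos: [0.563, 0.169, 0.217]
tcp_rot: [[0.496, -0.864, 0.087], [-0.043, 0.076, 0.996], [-0.867, -0.498, 0.001]]
contact_force: [-0.0, 0.8, 0.6]
grip_width: 0.0857
```

Request:
carry_out(
  steps=[
    [[-20,30,30],[0,0,0],100],
    [[-40,60,60],[0,0,0],100],
    [[-60,90,90],[0,0,0],100],
    [[-60,110,120],[0,0,0],100],
    [[-60,110,120],[0,0,0],100],
  ],
)

```text
clock: 15.02
tcp_pos: [0.4484, 0.301, 0.2126]
tcp_rot: [[0.495, -0.865, 0.084], [-0.041, 0.073, 0.996], [-0.868, -0.497, 0.0]]
contact_force: [-0.1, -0.9, -0.4]
grip_width: 0.0854
```

```bash
python3 - <<'E'
from h import *
from rig import manip
where()
a=[];K={"scene":np.s_[180:300,140:300],"top":np.s_[95:200,200:390]}
for n in K:
    c=manip.camera(n);np.savez(n+"9.npz",**c)
    a.append(cv2.resize(cv2.cvtColor(c["color"],cv2.COLOR_RGB2BGR)[K[n]],(400,300) if n=="scene" else (400,221),interpolation=cv2.INTER_CUBIC))
    W=cloud(c);F=np.stack([W@EX,W@EY],-1);Z=W[...,2]
    pl=(F[...,0]>.5)&(F[...,0]<.715)&(F[...,1]>-.128)&(F[...,1]<.162)
    for b in blobs(pl&(Z>.0445)&(Z<.08),3): print(n,"on plate",b[0],b[1].round(0),F[b[2]].mean(0).round(3))
    tr=(F[...,0]>.52)&(F[...,0]<.708)&(F[...,1]<-.136)&(F[...,1]>-.232)
    for b in blobs(tr&(Z>.008)&(Z<.026),3): print(n,"tray obj",b[0],F[b[2]].min(0).round(3),F[b[2]].max(0).round(3),Z[b[2]].max().round(3))
    for lo,hi,t in((.05,.065,"blade"),(.1,.12,"handle")):
        m=(Z>lo)&(Z<hi)&(abs(F[...,0]-.6175)<.08)&(abs(F[...,1]-.2155)<.035)
        if m.any(): print(n,t,m.sum(),F[m].min(0).round(4),F[m].max(0).round(4),Z[m].max().round(3))
# bystander drift in top image (casting, glue, swabs) vs. start
c0=load("top0.npz")["color"].astype(int);c1=load("top9.npz")["color"].astype(int);d=abs(c0-c1).max(-1)
for t,(u,v,r) in dict(casting=(269,173,9),glue=(432,209,12),swabs=(110,240,22)).items(): print(t,d[v-r:v+r,u-r:u+r].mean().round(1))
b=np.zeros((300,400,3),np.uint8);b[:221]=a[1]
z=cv2.resize(cv2.cvtColor(load("top9.npz")["color"],cv2.COLOR_RGB2BGR)[125:170,330:385],(400,300),interpolation=cv2.INTER_CUBIC)
y=cv2.resize(cv2.cvtColor(load("scene9.npz")["color"],cv2.COLOR_RGB2BGR)[220:275,160:230],(400,300),interpolation=cv2.INTER_CUBIC)
cv2.imwrite("pics/f.png",np.vstack([np.hstack([a[0],b]),np.hstack([y,z])]))
E
```

```text
t 15.025 grasp F 0.4113 0.3386 z 0.2291 lean 0.52 jaw [0.084 0.996 0.   ] w 0.08536877003339555 f [-0.1 -0.9 -0.4] q [ 0.8   0.14  1.97 -0.58  0.77 -0.32]
scene tray obj 79 [ 0.594 -0.164] [ 0.651 -0.136] 0.026
scene blade 183 [0.5722 0.2057] [0.6748 0.2308] 0.065
scene handle 59 [0.6116 0.2091] [0.6355 0.2268] 0.112
top on plate 91 [269. 173.] [0.524 0.057]
top tray obj 5 [ 0.631 -0.148] [ 0.634 -0.139] 0.026
top tray obj 60 [ 0.595 -0.165] [ 0.629 -0.142] 0.016
top blade 234 [0.5712 0.204 ] [0.6724 0.2288] 0.063
top handle 71 [0.6088 0.2074] [0.6316 0.2255] 0.112
casting 49.0
glue 51.9
swabs 74.5
```

View pics/f.png

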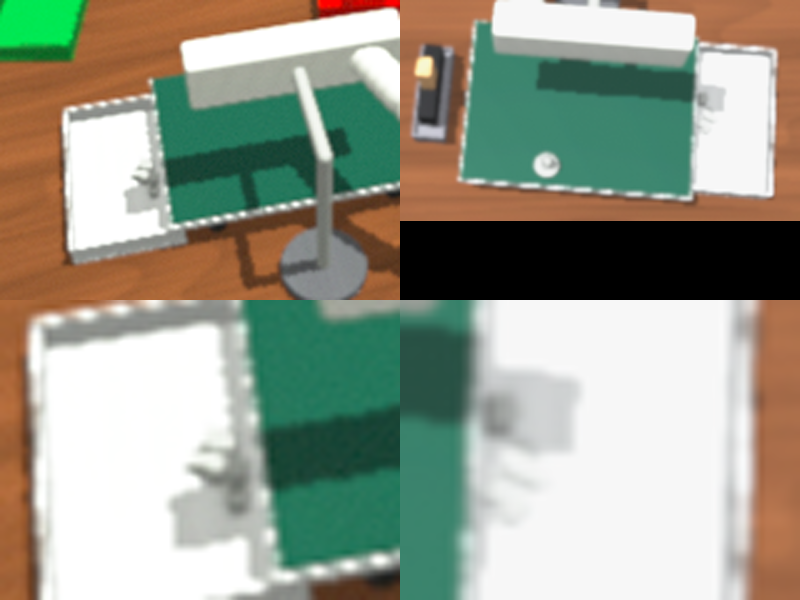

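Two views: the plate holds only the casting, the scraper stands in its rest, and the chips cluster at the tray's inner edge. They overlap, so I'll get a closer wrist look to count them. I'll also check the bystanders by position, because the pixel-difference check disagreed (49–75 grey levels), probably from lighting or the arm's shadow.

Request:
carry_out(
  steps=[
    [[3,-9,-58],[0,0,0],100],
    [[6,-18,-116],[0,0,0],100],
    [[9,-28,-174],[0,0,0],100],
    [[12,-38,-232],[0,0,0],100],
    [[16,-48,-290],[0,0,0],100],
  ],
)

```text
clock: 15.75
tcp_pos: [0.4729, 0.0093, 0.2232]
tcp_rot: [[0.496, -0.864, 0.089], [-0.045, 0.078, 0.996], [-0.867, -0.498, -0.0]]
contact_force: [0.3, -0.5, -0.5]
grip_width: 0.0853
```

Request:
carry_out(
  steps=[
    [[0,0,-55],[0,0,0],100],
    [[0,0,-110],[0,0,0],100],
    [[0,0,-165],[0,0,0],100],
    [[0,0,-220],[0,0,0],100],
    [[0,0,-220],[0,0,0],100],
  ],
)

```text
clock: 16.38
tcp_pos: [0.4529, -0.2128, 0.223]
tcp_rot: [[0.495, -0.863, 0.098], [-0.05, 0.085, 0.995], [-0.867, -0.498, -0.001]]
contact_force: [-0.7, 0.8, -0.6]
grip_width: 0.0852
```

```bash
python3 - <<'E'
from h import *
from rig import manip
where()
c=manip.camera("wrist");W=cloud(c);F=np.stack([W@EX,W@EY],-1);Z=W[...,2]
tr=(F[...,0]>.56)&(F[...,0]<.68)&(F[...,1]<-.10)&(F[...,1]>-.20)&(Z<.05)&(Z>-.02)
ys,xs=np.where(tr);print(len(xs));y0,y1,x0,x1=(ys.min(),ys.max(),xs.min(),xs.max()) if len(xs) else (0,384,0,512);print(y0,y1,x0,x1)
im=cv2.cvtColor(c["color"],cv2.COLOR_RGB2BGR)
cr=im[y0:y1+1,x0:x1+1];k=min(400/cr.shape[1],384/cr.shape[0]);cr=cv2.resize(cr,None,fx=k,fy=k,interpolation=cv2.INTER_CUBIC)
o=np.zeros((384,800,3),np.uint8);o[:300,:400]=cv2.resize(im,(400,300));o[:cr.shape[0],400:400+cr.shape[1]]=cr
cv2.imwrite("pics/w8.png",o)
for n in("top0.npz","top9.npz"):
    c=load(n);W=cloud(c);h=cv2.cvtColor(c["color"],cv2.COLOR_RGB2HSV)
    for t,(u,v,r,z0) in dict(glue=(432,209,14,.055),swabs=(110,240,24,.075),casting=(269,173,10,.045)).items():
        m=np.zeros(h.shape[:2],bool);m[v-r:v+r,u-r:u+r]=1;m&=(W[...,2]>z0)&(W[...,2]<.1);print(n,t,m.sum(),np.median(W[m],axis=0).round(3))
E
```

```text
t 16.375 grasp F 0.4601 -0.1728 z 0.2395 lean 0.521 jaw [ 0.098  0.995 -0.001] w 0.0851841800511854 f [-0.7  0.8 -0.6] q [-0.62  0.01  2.09  0.44  0.62 -2.4 ]
4292
139 216 240 317
top0.npz glue 57 [ 0.431 -0.421  0.073]
top0.npz swabs 492 [0.352 0.426 0.084]
top0.npz casting 81 [0.526 0.011 0.048]
top9.npz glue 60 [ 0.431 -0.421  0.073]
top9.npz swabs 0 [nan nan nan]
top9.npz casting 84 [0.527 0.011 0.048]
  return _methods._mean(a, axis=axis, dtype=dtype,
  ret = um.true_divide(
```

View pics/w8.png

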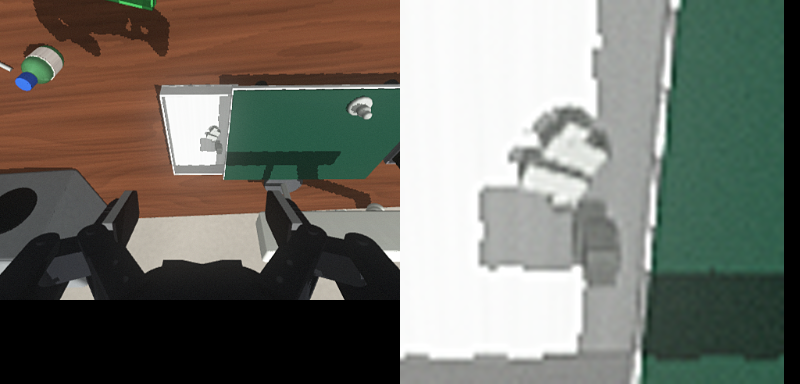

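Wrist view: chips in the tray at crop (580,140) and (555,180), and a darker piece, or two, in shade at (600,240). The glue bottle and casting are unmoved. The swab jar was hidden by the arm in that picture. I'll check the count through a depth map.

```bash
python3 - <<'E'
from h import *
from rig import manip
c=manip.camera("wrist");np.savez("w9.npz",**c);W=cloud(c);F=np.stack([W@EX,W@EY],-1);Z=W[...,2]
g=c["color"].mean(-1)
print("cam F",(lambda o:(o@EX,o@EY,o[2]))(-R.from_rotvec(c["rvec"]).as_matrix().T@c["tvec"]))
ys,xs=np.where((F[...,0]>.585)&(F[...,0]<.66)&(F[...,1]<-.125)&(F[...,1]>-.18)&(Z<.05))
r=np.s_[ys.min():ys.max()+1,xs.min():xs.max()+1];print(ys.min(),xs.min())
print("z mm");[print(" ".join("%2d"%v for v in l)) for l in (Z[r]*1000).round().astype(int)]
print("gray/10");[print(" ".join("%2d"%v for v in l)) for l in (g[r]/10).astype(int)]
c=manip.camera("top");W=cloud(c);m=np.zeros(c["z_map"].shape,bool);m[216:264,86:134]=1;m&=(W[...,2]>.075)&(W[...,2]<.1);print("swabs",m.sum(),np.median(W[m],axis=0).round(3))
E
```

```text
cam F (np.float64(0.33005809057229396), np.float64(-0.168940260730202), np.float64(0.30721695391543613))
154 252
z mm
 2  1  3  3 307  3  2  3  3  2  2  3  2  3  3  3  3  2  2  2  2  3  2  3  1  2  2  2  2  2  2  3  2  3  2  2  2  2 37 38 39 40
 2  3  3  2  2  2  3  2  3  2  2  3  2  3  2  4  2  2  3  2  2  3  1  2  3  2  2  2  2  1  2  3  2  2  2  2  2  3 37 38 39 39
 2  2  2  2  2  3  3  2  1  2  2  2  3  3  3  2  3  2  2  2  3  2  2  3  2  2  1  3  1  2  2  2  2  1  3  2  2  3 36 38 40 39
 2  3  2  3  4  3  3  2  3  3  2  3  3  3  2  2  3  2  2  2  2  2  3  2  3  2  3  2  3  2  2  1  2  3  3  2  2  2 36 37 40 39
 2  2  3  2  2  3  1  4  2  2  3  2  2  3  2  3  2  3  3  2  3  3  3  2  2  1  3  3  2  2  3  3  2  3  1  3  3  2 37 37 39 40
 3  2  2  3  1  2  3  2  2  3  2  1  2  1  3  3  2  2  3  3  2  3  3  2  1  3  2  3  2  2  1  3  2 307  4  2  3 31 37 38 41 40
 2  1  2  2  2  2  3  2  2  2  3  2  1  3  2  2  3  3  2  4  1  2  2  3  2  3  3  2  2  2  3  2  3  3  2  3  3 32 37 37 39 39
 2  3  3  2  2  3  3  2  3  3  4  2  2  2  3  1  3  2  2  5  5  3  3  3  3  3  2  3  2  2  2  2  2
[... 12223 characters left out ...]
6 16 16 16 15 13 18  7  5  6  6  6  5  5
25 25 24 24 25 25 25 25 25 25 25 25 25 25 25 25 24 24 25 24 24 25 25 15 16 16 16 16 16 16 16 16 15 11 17  6  5  6  5  6  5  6
25 25 24 24 25 25 25 25 25 24 25 25 25 25 25 24 24 25 24 24 24 25 25 15 16 16 16 16 16 16 16 16 15 12 16  6  5  6  6  5  5  5
25 25 25 24 25 25 25 25 24 25 25 25 25 25 25 25 24 25 25 24 25 25 22 15 16 16 16 16 16 16 16 15 16 12 16  5  5  5  5  5  5  5
25 25 24 24 25 25 25 25 24 24 25 25 25 25 25 25 24 25 25 24 25 25 14 15 16 16 16 16 16 16 16 16 16 12 16  4  5  5  6  5  6  5
25 25 24 24 25 25 25 25 24 24 25 25 25 25 25 25 24 25 24 24 25 25 14 16 16 16 16 16 16 16 16 15 15 13 14  4  5  5  6  5  5  5
swabs 485 [0.353 0.427 0.084]
```

The depth map shows four chips, all inside the tray. Two lie flat, with tops at 13 mm. A third lies flat with the fourth standing on it, top at about 29 mm and clear of the plate's edge. The swab jar hasn't moved. Handing in.

```bash
python3 -c "
from rig import manip
print(manip.finish_job(),manip.state()['clock'])"
```

```text
the job is handed in; nothing more can be done
the job is handed in; nothing more can be done
```

The job is done and handed in at about 16.5 s of the 61 s allowed. I gripped the scraper with a 30° lean and swept once under the nozzle toward −y, which put all four offcuts in the catch tray. The scraper is back upright in its rest and released.

**Last checks:**
- **Plate:** two camera views show only the casting left on it.
- **Tray:** the wrist depth map shows four chips inside. Two lie flat, and a third has the fourth standing on top of it. That one reaches about 29 mm, just above the 28 mm rim, and is clear of the plate's edge.
- **Scraper:** it is within 1 mm of its starting place in the top view, with the blade top at the right height.
- **Bystanders:** the casting, glue bottle and swab jar are all within 1 mm of where they started.
- **Forces:** the highest contact reading was about 8 N. No reading suggested touching the nozzle, and by my figures the gripper stayed about 10 mm clear of it.

**Checks that disagreed:**
- A pixel comparison of the bystanders showed large differences. The glue bottle and casting had not moved by position. The jar was hidden behind the arm in that picture, and a later one found it in place.
- My quick kinematic model missed the start pose by about 10 mm, so I used it only to check joint margins.

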